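Stamp the form on the sloped board

ROBOT

A 7-joint arm with a two-finger parallel gripper is mounted at the origin on the work surface. World frame = base frame: x ahead of the robot, y to its left, z up, the work surface at z = 0. Lengths are in m, angles in rad, forces in N, time in s.
With the tool pointing down it reaches from about 0.425 to 0.875 m from the base axis. Payload 4.7 kg.
Tool frame: the origin (TCP) lies midway between the tips of the shut fingers; the grasp point (between the pads) lies 19 mm behind it; z points along the fingers, x is the direction in which the jaws open and shut, and the axes are right-handed (so a half turn about z gives the same grasp; the last joint's range is limited). The gripper opens to 87 mm and grips with 3 to 60 N. Pads are 19 mm wide; open, the fingers measure 117 mm over their backs; the gripper's body (75 mm by 190 mm) begins 51 mm behind the grasp point.
Start: joints at [-1.124, 0.321, -0.07, 1.45, 0.023, 1.371, -0.057], TCP at [0.273, 0.59, 0.223] pointing down, gripper open.
Joint ranges: [-2.86, 2.86], [-0.3, 2.09], [-1.38, 1.24], [0.06, 2.45], [-1.56, 4.7], [0.09, 2.05], [-2.69, 2.69]. Speed limits (rad/s): [2.57, 2.57, 3.14, 3.14, 3.14, 3.14, 3.14].

INTERFACE

Orientations are given as a unit quaternion [w, x, y, z].
In Python, from rig import manip gives the robot as it stands. The module is installed in compiled form; this text tells all that it offers.
- The arm moves only by the tool move_arm, never from a script. Its argument "rows" is a list that holds one entry, the list of rows, each a list of 7 numbers: the finger opening in cm, from 0 to 8.7, then the shift along the tool's x, y, z in cm, then the turn, a rotation vector about the tool's x, y, z in rad. A call has 1 to 5 rows; each row is the pose to reach, as a shift and turn from the pose commanded when the call began, along the tool's axes at that moment; what a row does not reach only later rows make up. A row lasts 1/12 s, in which the tool goes at most 41.7 mm and 7.16 degrees, less where a joint would pass 70% of its speed; a pose out of reach is approached as far as the arm can. A call with a gripper value outside its range is refused whole. The fingers move at their own pace and stop on an object; "force" is the grip in N (left out, the last holds). Time passes only in rows, so rows that repeat a pose let the fingers close. It gives the time, the measured TCP pose, the force and the opening at its end, in the units of the state.
- manip.sense(): the state, without advancing time (a new reading comes with each control period).
- manip.snapshot(name): name is "side" or "top" or "wrist"; returns a dict with "color" (400x640x3 uint8, blue, green, red), "depth" (400x640 float32, m along the optical axis (not along the pixel's ray), 0 where there is no reading), "intrinsics" (3x3 intrinsics, pixels), "rvec" (rotation vector, rad) and "tvec" (3), from world to camera coordinates, as OpenCV has them; the wrist camera has in their place "mount" (4x4, takes a point from camera to tool coordinates, whose origin is the TCP and whose axes are the tool frame's). Camera axes: x right, y down, z forward; pixel columns grow to the right and rows downward; lengths in m; the calibration is good to about 2 mm. A picture is of the moment at which its call begins: read the wrist's pose just before it.
- manip.close_job(): hands the job in, once; it reports no verdict.
The state is a dict: "t": time; "joint_positions": joint angles; "joint_velocities": joint speeds; "tau": joint torques, N m; "tcp_pos": TCP position; "tcp_rot": TCP orientation; "ft_force": force on the tool from outside, world axes, zero at the start; "ft_torque": the same for the moment, N m; "grip_width": finger opening in m.
Only numpy, scipy, OpenCV 4.12 (cv2) and the standard library are available. Lean on these libraries where they do the work, as an engineer would, in place of code of your own. Each camera call takes 0.05 s, during which the arm holds its last target. There are 200 camera calls.

TASK

Pick up the self-inking stamp by its handle and set it square inside the red printed box on the paper pad lying on the sloped board, its long side along the long side of the box. Press the handle firmly but not violently until it bottoms, and hold it down for a moment; then lift it off and leave it standing upright, released, wholly on the cork mat. Do not push the stamp down into a print anywhere else, and leave the mug, the pencil holder and the tape gun where they are.

Things in the scene. Friction and masses are not known exactly. Their poses are not given: they have to be found in the camera images.
- stamp_grip (a point): Centre of the black handle block of a loose self-inking hand stamp (red inlay on top), 88 mm above the stamp's underside; it moves with the handle. The block is 30 mm thick along x (grip across this), 60 mm along y, and spans 50 to 108 mm above the underside. z points up out of the handle. Keep fingertips 62 mm or more above the underside: below is the frame, into which the handle sinks.
- stamp: The stamp's navy frame, standing upright on the desk: origin at the centre of its flat underside, z up along the stamp, y along its long side. Foot 48 mm (x) by 74 mm (y), tops of the legs 44 mm up, whole stamp 108 mm tall, about 0.23 kg. Either way round along y is equally good.
- handle (a joint): How far the stamp's handle is pushed down into the frame, m: 0 up, 0.014 fully down on its rigid stop. The spring takes 3 N to start and 8.6 N at the stop; it returns by itself.
- board: Wooden document board fixed on the desk, sloping 30 degrees, 200 mm up the slope by 230 mm wide, a 9 mm high ledge along its lower edge. Origin at the centre of its sloping wooden face, about 85 mm above the desk; z is the face's outward normal, x points up the slope, y level across it. On it lies a firm white paper pad, 170 mm up the slope by 200 mm wide.
- field (a point): Centre of the red box printed on the pad, projected along the board's normal on to the wooden face. The pad's thickness differs each time, 4 to 16 mm, and is not measured: the printed surface is that far above this point along the board's z, so feel for it. The box is 74 mm up the slope (board x) by 100 mm across (board y).
- mat: Cork mat fixed on the desk, 140 mm square, 4 mm thick; origin at the centre of its underside, on the desk.
- mug: Olive ceramic mug, loose, 82 mm diameter, 95 mm tall, handle on its y side; origin at the centre of its underside. Bystander.
- pencil_holder: Round steel mesh pencil holder, loose, 85 mm diameter, 100 mm tall, pencils up to 165 mm; origin at the centre of its underside. Bystander.
- tape_gun: Black plastic tape gun lying on its side, loose, about 155 mm by 190 mm, 54 mm high; origin under the centre of its round housing. Bystander.
Things that resemble listed ones, but are neither listed nor needed, are in the scene too. There is more than one size of the stamp; the one meant has the size given above.

How it is judged:
On the way:
1. the stamp stands square in the red box on the pad, flat on it, its handle held fully down for 0.3 s (x of stamp in the frame of board between -0.002 and 0.022 m and y of stamp in the frame of board between -0.012 and 0.012 m and angle between the y axis of stamp and the y axis of board, either way round below 0.17 rad and angle between the z axis of stamp and the z axis of board, either way round below 0.09 rad and value of joint handle above 0.0125 m and contact force between stamp and board above 4 N), for 0.3 s.
At the end, for the whole second after the job is handed in: The stamp was held fully down (within 1.5 mm of its stop) in the red box, centred within 12 mm each way, turned under 10 degrees; it now stands upright, at rest and released, handle up, within 25 mm of the cork mat's centre. Nothing else was printed on or knocked (horizontal distance between stamp and mat below 0.025 m and angle between stamp's own z axis and vertical below 0.06 rad and height (world z) of stamp between 0.001 and 0.008 m and linear speed of stamp below 0.01 m/s and value of joint handle below 0.002 m); the robot touches nothing.
It fails at once if the handle is pushed down more than 10 mm while the stamp is not in the red box (a print elsewhere) (value of joint handle above 0.01 m and not (x of stamp in the frame of board between -0.006 and 0.026 m and y of stamp in the frame of board between -0.016 and 0.016 m and z of stamp in the frame of board below 0.03 m)).
It fails at once if the stamp is driven against the board with more than 80 N (contact force between stamp and board above 80 N).
It fails at once if the mug is shifted more than 20 mm or tipped (distance of mug from where it was at the start of the episode above 0.02 m or angle between mug's own z axis and vertical above 0.3 rad).
It fails at once if the pencil holder is shifted more than 20 mm or tipped (distance of pencil_holder from where it was at the start of the episode above 0.02 m or angle between pencil_holder's own z axis and vertical above 0.3 rad).
It fails at once if the tape gun is shifted more than 20 mm or tipped (distance of tape_gun from where it was at the start of the episode above 0.02 m or angle between tape_gun's own z axis and vertical above 0.3 rad).
It also fails if it takes over 61 s, if anything falls off the work surface, if the arm or the gripper's body presses on something with over 40 N, if the wrist force passes 120 N, or if a joint passes its speed limit or range.

## Working session

There is one attempt and no reset: what is moved stays moved. The work goes in short steps, Python scripts to look and compute and a tool call to move; the robot and the scene stay as the last step left them, time stands still between calls to the robot, and variables do not carry over. Pictures are saved under pics/ and viewed, about 8 in all and at most 12, crops included, and the job is handed in when it is done.

Besides the shell and the picture viewer there is one more tool, called after "Request:" by a JSON object that holds its "op" and its "data", one argument or row to a line. move_arm: Moves the arm, as the interface text tells. Its arguments: {"type":"object","properties":{"rows":{"type":"array"},"force":{"type":"number"}},"required":["rows"]}

```bash
mkdir -p pics; cat > h.py <<'E'
import numpy as np, cv2
from scipy.spatial.transform import Rotation as R
from rig import manip
def cloud(s, st=None):
    d=s["depth"]; K=s["intrinsics"]; v,u=np.mgrid[:d.shape[0],:d.shape[1]]
    P=np.dstack([(u-K[0,2])/K[0,0]*d,(v-K[1,2])/K[1,1]*d,d])
    if "mount" in s:
        M=s["mount"]; q=st["tcp_rot"]; P=P@M[:3,:3].T+M[:3,3]
        return P@R.from_quat([q[1],q[2],q[3],q[0]]).as_matrix().T+np.array(st["tcp_pos"])
    Rm=cv2.Rodrigues(np.array(s["rvec"],float))[0]
    return (P-np.ravel(s["tvec"]))@Rm
E
python3 - <<'E'
from h import *
st=manip.sense(); print(st)
for n in("top","side"):
    s=manip.snapshot(n); cv2.imwrite(f"pics/{n}0.png",s["color"]); np.savez(f"{n}0.npz",**s)
    print(n,s["intrinsics"].tolist())
E
```

```text
{'t': 0.0, 'joint_positions': array([-1.12389812,  0.321803  , -0.07007829,  1.45168598,  0.0226209 ,
        1.37077396, -0.056902  ]), 'joint_velocities': array([-0.00028966, -0.00114035,  0.00014602, -0.00155175, -0.00038015,
        0.00283454,  0.00151072]), 'tau': array([ 6.51388964e-04, -4.91282952e+01, -4.03383784e-01, -3.12533498e+01,
       -6.38823118e-02,  4.36074135e-02,  1.99848596e-04]), 'tcp_pos': array([0.27244307, 0.58954175, 0.22146893]), 'tcp_rot': array([ 5.57143346e-04,  8.42433082e-01,  5.38800163e-01, -7.59257664e-04]), 'ft_force': array([-0.01594448, -0.68508663, -0.90420723]), 'ft_torque': array([-0.0218504 ,  0.02814251,  0.01038937]), 'grip_width': 0.08713045455361398}
top [[452.82036291447486, 0.0, 318.14136976566465], [0.0, 452.82036291447486, 197.23962992799412], [0.0, 0.0, 1.0]]
side [[415.6947171414022, 0.0, 317.4012142286223], [0.0, 415.6947171414022, 196.28740028665317], [0.0, 0.0, 1.0]]
```

View pics/top0.png

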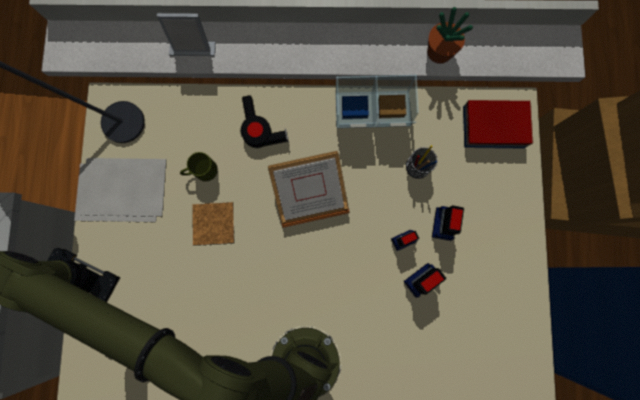

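View pics/side0.png

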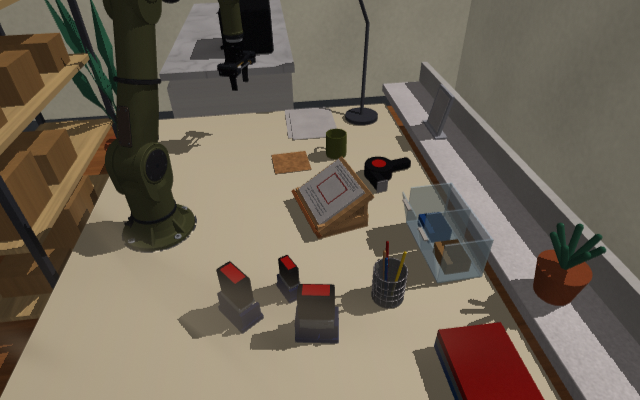

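The top view shows stamps at (405,240), (448,222) and (425,280), the board at (308,188), the mat at (213,223), the mug at (202,167), the tape gun at (256,128) and the pencil holder at (422,162). The stamp at (405,240) is small. The other two still need to be told apart by size.

```bash
python3 - <<'E'
from h import *
S={n:dict(np.load(f"{n}0.npz")) for n in("top","side")}
C={n:cloud(S[n]) for n in S}
hsv={n:cv2.cvtColor(S[n]["color"],cv2.COLOR_BGR2HSV) for n in S}
def rect(P): 
    r=cv2.minAreaRect(P[:,:2].astype(np.float32)*1000); return np.round(r[0],1),np.round(r[1],1),round(r[2],1)
for n,h in hsv.items():
    red=((h[...,0]<8)|(h[...,0]>172))&(h[...,1]>150)&(h[...,2]>90)
    k,l,stt,c=cv2.connectedComponentsWithStats(red.astype(np.uint8))
    for i in range(1,k):
        if stt[i,4]>25:
            P=C[n][(l==i)]; print(n,"red",c[i].round(),stt[i,4],"z",np.median(P[:,2]).round(4),np.median(P,0).round(3),rect(P))
T=C["top"];A=np.concatenate([C["top"].reshape(-1,3),C["side"].reshape(-1,3)])
for nm,(u,v) in dict(mug=(202,167),ph=(422,162),tape=(256,130),small=(402,241),b=(445,224),c=(422,281)).items():
    p=T[v,u]; Q=A[(np.hypot(*(A[:,:2]-p[:2]).T)<.075)&(A[:,2]>.008)&(A[:,2]<.2)]
    print(nm,p.round(3),"zmax",np.percentile(Q[:,2],99).round(3),rect(Q), "low",rect(Q[Q[:,2]<.045]) if (Q[:,2]<.045).sum()>5 else '')
# mat
h=hsv["top"]; m=(h[...,0]>8)&(h[...,0]<22)&(h[...,1]>110)
mm=np.zeros_like(m); mm[195:250,185:240]=m[195:250,185:240]; P=T[mm]; print("mat",rect(P),np.median(P[:,2]))
# board: pad plane
w=(T[...,2]>.04)&(T[...,2]<.16); b=np.zeros_like(w); b[150:228,265:352]=w[150:228,265:352]
P=T[b]; 
for _ in range(4):
    c=P.mean(0); nrm=np.linalg.svd(P-c)[2][2]; nrm*=np.sign(nrm[2]); e=(P-c)@nrm; P=P[abs(e)<max(.003,1.5*e.std())]
print("board plane",c.round(4),nrm.round(4),"tilt",np.degrees(np.arccos(nrm[2])).round(2),e.std(),"up az",np.degrees(np.arctan2(-nrm[1],-nrm[0])).round(2))
E
```

```text
top red [504. 123.] 1347 z 0.0659 [ 0.788 -0.681  0.066] (array([ 629.2, -370.1]), array([223.1, 880.9]), 32.2)
top red [255. 129.] 165 z 0.0537 [0.762 0.183 0.054] (array([763.7, 184.7]), array([47.2, 48.9]), 24.9)
top red [456. 219.] 190 z 0.154 [ 0.456 -0.458  0.154] (array([ 370.3, -276.5]), array([ 61.1, 456.9]), 25.4)
top red [409. 238.] 86 z 0.1094 [ 0.399 -0.323  0.109] (array([ 400. , -323.1]), array([20.1, 43.1]), 24.6)
top red [432. 281.] 205 z 0.1544 [ 0.269 -0.381  0.154] (array([ 270.7, -233.9]), array([354.4,  53.8]), 89.3)
side red [379. 163.] 81 z 0.0516 [0.764 0.185 0.052] (array([764. , 182.4]), array([46.2, 47.7]), 76.6)
side red [288. 262.] 103 z 0.1079 [ 0.401 -0.323  0.108] (array([ 409.5, -684.3]), array([ 33.3, 771.3]), 1.3)
side red [232. 273.] 257 z 0.1524 [ 0.27  -0.381  0.152] (array([ 343.5, -705.8]), array([ 47.3, 736.6]), 12.7)
side red [316. 290.] 299 z 0.1525 [ 0.458 -0.458  0.153] (array([ 415.7, -752.1]), array([634.1,  60.6]), 82.0)
side red [488. 363.] 5249 z 0.0646 [ 0.802 -0.632  0.065] (array([ 689., -808.]), array([747.9, 216.2]), 58.5)
mug [
[... 376 characters left out ...]
.3) low (array([774.5, 173.7]), array([125.7, 121. ]), 14.8)
small [ 0.389 -0.301  0.111] zmax 0.113 (array([ 377.1, -315.4]), array([107.9, 115.9]), 33.1) low (array([ 377.1, -315.4]), array([107.9, 115.9]), 33.1)
b [ 0.445 -0.436  0.111] zmax 0.157 (array([ 451.4, -441.6]), array([121.3, 125.8]), 17.8) low (array([ 451.4, -441.6]), array([121.3, 125.8]), 17.8)
c [ 0.268 -0.352  0.153] zmax 0.158 (array([ 275.7, -361.9]), array([128.3, 126.3]), 85.9) low (array([ 276.5, -360. ]), array([127.4, 126.4]), 7.4)
mat (array([418.7, 165.5]), array([478.2, 161. ]), 80.5) 0.004004255337303989
board plane [ 0.5493 -0.0078  0.0918] [-0.474  -0.1136  0.8732] tilt 29.17 0.0022074602562854842 up az 13.48
```

The small stamp, at about (0.40, -0.32), has a 108 mm top, so it is the target. Next I'll refine the mat, the box and the stamp yaw, and plan the approach.

```bash
cat >> h.py <<'E'
def ray(s,uv,n,d,st=None):
    "pixels to points on plane n.p=d (world)"
    uv=np.float64(uv).reshape(-1,2); K=s["intrinsics"]
    r=np.c_[(uv-[K[0,2],K[1,2]])/[K[0,0],K[1,1]],np.ones(len(uv))]
    if "mount" in s:
        q=st["tcp_rot"]; W=R.from_quat([q[1],q[2],q[3],q[0]]).as_matrix(); M=s["mount"]
        r=r@(W@M[:3,:3]).T; o=W@M[:3,3]+st["tcp_pos"]
    else:
        Rm=cv2.Rodrigues(np.array(s["rvec"],float))[0]; r=r@Rm; o=-Rm.T@np.ravel(s["tvec"])
    return o+r*((d-o@n)/(r@n))[:,None]
def rect(P):
    r=cv2.minAreaRect(P[:,:2].astype(np.float32)*1000); return np.round(r[0],1),np.round(r[1],1),round(r[2],1)
def down(az,n=(0,0,1)):
    "tool pointing along -n, tool x along azimuth az(deg), made normal to n"
    n=np.array(n,float); n/=np.linalg.norm(n); x=np.array([np.cos(np.radians(az)),np.sin(np.radians(az)),0]); x-=n*(x@n) ; 
    x/=np.linalg.norm(x); z=-n; return np.c_[x,np.cross(z,x),z]
def plan(wps,p=None,W=None):
    "per waypoint (pos,R): the shift cm/turn rad in the tool's axes at the previous one"
    if p is None:
        st=manip.sense(); p=st["tcp_pos"]; q=st["tcp_rot"]; W=R.from_quat([q[1],q[2],q[3],q[0]]).as_matrix()
    for t,V in wps:
        s=np.round(W.T@(np.array(t)-p)*100,2); w=np.round(R.from_matrix(W.T@V).as_rotvec(),3)
        print(s.tolist(),w.tolist(),"rows",round(np.linalg.norm(s)/4.17,1),round(np.degrees(np.linalg.norm(w))/7.16,1))
        p=p+W@s/100; W=W@R.from_rotvec(w).as_matrix()
E
python3 - <<'E'
from h import *
S={n:dict(np.load(f"{n}0.npz")) for n in("top","side")}; s=S["top"]; T=cloud(s); h=cv2.cvtColor(s["color"],cv2.COLOR_BGR2HSV)
Z=np.array([0,0,1.])
def pix(mask,box):
    m=np.zeros_like(mask); u0,v0,u1,v1=box; m[v0:v1,u0:u1]=mask[v0:v1,u0:u1]; v,u=np.nonzero(m); return np.c_[u,v]
red=((h[...,0]<8)|(h[...,0]>172))&(h[...,1]>150)&(h[...,2]>90)
P=ray(s,pix(red,(395,225,425,255)),Z,.108); print("stamp top",rect(P),P.mean(0))
m=(h[...,0]>6)&(h[...,0]<20)&(h[...,1]>130)
k,l,stt,c=cv2.connectedComponentsWithStats(m.astype(np.uint8)); i=l[223,213]; v,u=np.nonzero(l==i)
P=ray(s,np.c_[u,v],Z,.004); print("mat",rect(P))
# pad: plane from white pixels
w=(h[...,1]<60)&(h[...,2]>90); a=pix(w,(275,155,345,222)); P=T[a[:,1],a[:,0]]; P=P[(P[:,2]>.03)&(P[:,2]<.2)]
for _ in range(5):
    c=np.median(P,0) if _==0 else P.mean(0); n=np.linalg.svd(P-c)[2][2]; n*=np.sign(n[2]); e=(P-c)@n; P=P[abs(e)<max(.002,2*e.std())]
print("pad",c.round(4),n.round(4),"tilt",np.degrees(np.arccos(n[2])),"az",np.degrees(np.arctan2(-n[1],-n[0])),e.std(),len(P))
rb=pix(((h[...,0]<10)|(h[...,0]>168))&(h[...,1]>70),(282,165,335,212)); Q=ray(s,rb,n,c@n)
x=np.array([-n[0]*n[2],-n[1]*n[2],1-n[2]**2]); x/=np.linalg.norm(x); y=np.cross(n,x)
r=rect(np.c_[Q@x,Q@y]); print(len(Q),r,"centre",(x*r[0][0]+y*r[0][1])/1000+n*(c@n)); print("x,y,n",x.round(3),y.round(3))
print("mug/tape/ph fine")
E
```

```text
stamp top (array([ 400.1, -323.4]), array([20.1, 41.3]), 24.6) [ 0.39982162 -0.32275669  0.108     ]
mat (array([445., 322.]), array([136. , 135.5]), 4.1)
pad [ 0.5548 -0.0057  0.0957] [-0.4887 -0.1166  0.8646] tilt 30.162210925162796 az 13.422702835275242 0.0022002094261602285 1604
85 (array([ 518.7, -133.8]), array([ 77.9, 101.4]), 0.5) centre [ 0.559036   -0.00414226  0.09829513]
x,y,n [0.841 0.201 0.502] [-0.232  0.973  0.   ]
mug/tape/ph fine
```

```bash
python3 - <<'E'
from h import *
plan([([.36,.5,.30],down(54)),([.47,.36,.32],down(37)),([.52,.18,.33],down(19)),([.53,0,.34],down(13.4)),([.50,-.18,.30],down(13.4)),([.40,-.323,.26],down(24.6))])
E
```

```text
[-4.48, 11.71, -7.83] [0.0, 0.002, 0.196] rows 3.5 1.6
[-4.85, 17.13, -2.0] [0.0, -0.0, 0.296] rows 4.3 2.4
[-6.84, 17.38, -1.0] [0.0, -0.0, 0.314] rows 4.5 2.5
[-4.92, 17.34, -1.0] [-0.0, -0.0, 0.098] rows 4.3 0.8
[-7.1, 16.82, 3.99] [-0.0, -0.0, 0.0] rows 4.5 0.0
[-13.04, 11.59, 4.0] [-0.0, -0.0, -0.195] rows 4.3 1.6
```

Request:
{"op": "move_arm", "data": {
  "rows": [
    [[8.7,-4.48,11.71,-7.83,0,0,0.196],[8.7,-4.48,11.71,-7.83,0,0,0.196],[8.7,-4.48,11.71,-7.83,0,0,0.196],[8.7,-4.48,11.71,-7.83,0,0,0.196]]
  ]
}}

```text
t: 0.43
tcp_pos: [0.3646, 0.497, 0.3034]
tcp_rot: [0.001, 0.892, 0.451, 0.002]
ft_force: [0.9, 0.2, 1.4]
grip_width: 0.0869
```

Request:
{"op": "move_arm", "data": {
  "rows": [
    [[8.7,-4.85,17.13,-2,0,0,0.296],[8.7,-4.85,17.13,-2,0,0,0.296],[8.7,-4.85,17.13,-2,0,0,0.296],[8.7,-4.85,17.13,-2,0,0,0.296],[8.7,-4.85,17.13,-2,0,0,0.296]]
  ]
}}

```text
t: 0.85
tcp_pos: [0.4756, 0.3527, 0.3217]
tcp_rot: [0.002, 0.95, 0.312, 0.001]
ft_force: [1.0, -0.6, 0.8]
grip_width: 0.0869
```

Request:
{"op": "move_arm", "data": {
  "rows": [
    [[8.7,-6.84,17.38,-1,0,0,0.314],[8.7,-6.84,17.38,-1,0,0,0.314],[8.7,-6.84,17.38,-1,0,0,0.314],[8.7,-6.84,17.38,-1,0,0,0.314],[8.7,-6.84,17.38,-1,0,0,0.314]]
  ]
}}

```text
t: 1.27
tcp_pos: [0.5217, 0.1736, 0.3312]
tcp_rot: [0.001, 0.987, 0.162, 0.0]
ft_force: [1.3, -1.1, 0.5]
grip_width: 0.0869
```

Request:
{"op": "move_arm", "data": {
  "rows": [
    [[8.7,-4.92,17.34,-1,0,0,0.098],[8.7,-4.92,17.34,-1,0,0,0.098],[8.7,-4.92,17.34,-1,0,0,0.098],[8.7,-4.92,17.34,-1,0,0,0.098],[8.7,-4.92,17.34,-1,0,0,0.098]]
  ]
}}

```text
t: 1.68
tcp_pos: [0.5299, -0.0079, 0.3415]
tcp_rot: [0.001, 0.994, 0.112, 0.0]
ft_force: [0.4, -1.5, 0.7]
grip_width: 0.0872
```

```bash
python3 - <<'E'
from h import *
st=manip.sense(); s=manip.snapshot("wrist"); cv2.imwrite("pics/w1.png",s["color"]); np.savez("w1.npz",**s); np.save("w1st.npy",st)
print(st["t"],st["tcp_pos"],st["joint_positions"].round(2),abs(st["joint_velocities"]).max(),s["mount"].round(3).tolist())
E
```

```text
1.6833 [ 0.52985845 -0.00787815  0.34147352] [-0.5   0.02  0.47  1.57 -0.01  1.56  0.2 ] 0.25848846668593384 [[1.0, -0.001, 0.0, 0.0], [0.0, 0.966, 0.26, -0.072], [-0.0, -0.26, 0.966, -0.161], [0.0, 0.0, 0.0, 1.0]]
```

View pics/w1.png

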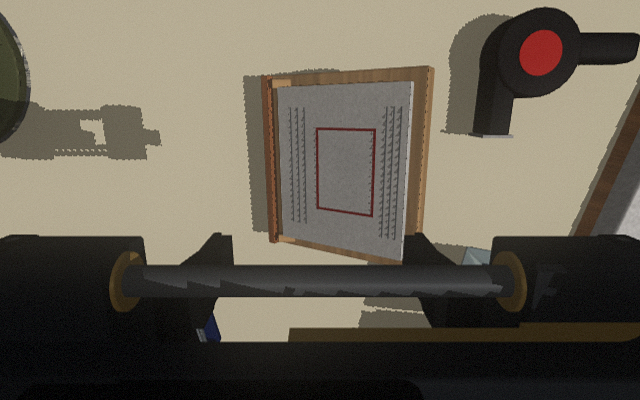

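The wrist view shows the whole red box, with corners near (317,128), (376,129), (373,215) and (318,209). I'll measure the box from it and carry on to the stamp.

```bash
python3 - <<'E'
from h import *
s=dict(np.load("w1.npz")); st=np.load("w1st.npy",allow_pickle=True).item(); T=cloud(s,st); h=cv2.cvtColor(s["color"],cv2.COLOR_BGR2HSV)
P=T[95:235,285:400].reshape(-1,3); P=P[np.isfinite(P).all(1)]
for _ in range(5):
    c=P.mean(0); n=np.linalg.svd(P-c)[2][2]; n*=np.sign(n[2]); e=(P-c)@n; P=P[abs(e)<max(.002,2*e.std())]
print(c.round(4),n.round(4),"tilt",np.degrees(np.arccos(n[2])),"az",np.degrees(np.arctan2(-n[1],-n[0])),e.std())
m=((h[...,0]<10)|(h[...,0]>168))&(h[...,1]>90); v,u=np.nonzero(m[115:225,305:388]); uv=np.c_[u+305,v+115]
for nn in (n,):
    x=np.array([-n[0]*n[2],-n[1]*n[2],1-n[2]**2]); x/=np.linalg.norm(x); y=np.cross(n,x)
    Q=ray(s,uv,n,c@n,st); r=rect(np.c_[Q@x,Q@y]); print(len(Q),r,"centre",((x*r[0][0]+y*r[0][1])/1000+n*(c@n)).round(4))
    a=r[2]-90 if r[2]>45 else r[2]; ax=x*np.cos(np.radians(a))+y*np.sin(np.radians(a)); print("box x az",np.degrees(np.arctan2(ax[1],ax[0])),ax)
plan([([.50,-.16,.32],down(13.4)),([.40,-.26,.28],down(24.6))],W=down(13.4),p=np.array([.53,0,.34]))
E
```

```text
[0.5558 0.0029 0.0947] [-0.487  -0.1157  0.8657] tilt 30.03382216504878 az 13.361126886806296 0.0007161485360275916
643 (array([ 520.7, -132.1]), array([102.5,  77.3]), 89.9) centre [ 0.5611 -0.0025  0.097 ]
box x az 13.24561748474784 [0.84269933 0.19836132 0.50051037]
[-6.63, 14.87, 2.0] [0.0, 0.0, 0.0] rows 3.9 0.0
[-12.04, 7.41, 4.0] [0.0, 0.0, -0.195] rows 3.5 1.6
```

Request:
{"op": "move_arm", "data": {
  "rows": [
    [[8.7,-6.63,14.87,2,0,0,0],[8.7,-6.63,14.87,2,0,0,0],[8.7,-6.63,14.87,2,0,0,0],[8.7,-6.63,14.87,2,0,0,0]]
  ]
}}

```text
t: 2.07
tcp_pos: [0.4994, -0.1612, 0.3204]
tcp_rot: [-0.0, 0.993, 0.117, -0.0]
ft_force: [0.8, -0.2, -0.3]
grip_width: 0.087
```

```bash
python3 - <<'E'
from h import *
print(manip.sense()["tcp_pos"])
plan([([.385,-.285,.27],down(24.6))],W=down(13.4),p=np.array([.50,-.16,.32]))
E
```

```text
[ 0.499352   -0.16118295  0.32037367]
[-14.08, 9.49, 5.0] [0.0, 0.0, -0.195] rows 4.2 1.6
```

Request:
{"op": "move_arm", "data": {
  "rows": [
    [[8.7,-14.08,9.49,5,0,0,-0.195],[8.7,-14.08,9.49,5,0,0,-0.195],[8.7,-14.08,9.49,5,0,0,-0.195],[8.7,-14.08,9.49,5,0,0,-0.195],[8.7,-14.08,9.49,5,0,0,-0.195]]
  ]
}}

```text
t: 2.48
tcp_pos: [0.3795, -0.2892, 0.2692]
tcp_rot: [-0.001, 0.978, 0.209, -0.001]
ft_force: [1.0, -0.2, 0.2]
grip_width: 0.0869
```

Request:
{"op": "move_arm", "data": {
  "rows": [
    [[8.7,0,0,0,0,0,0],[8.7,0,0,0,0,0,0],[8.7,0,0,0,0,0,0]]
  ]
}}

```text
t: 2.73
tcp_pos: [0.3866, -0.2831, 0.2711]
tcp_rot: [-0.0, 0.977, 0.214, 0.0]
ft_force: [0.9, -0.4, 0.7]
grip_width: 0.0875
```

```bash
python3 - <<'E'
from h import *
st=manip.sense(); s=manip.snapshot("wrist"); cv2.imwrite("pics/w2.png",s["color"])
print(st["t"],st["tcp_pos"],st["tcp_rot"],st["joint_positions"].round(2))
h=cv2.cvtColor(s["color"],cv2.COLOR_BGR2HSV); T=cloud(s,st)
m=((h[...,0]<8)|(h[...,0]>172))&(h[...,1]>150)&(h[...,2]>90)
k,l,a,c=cv2.connectedComponentsWithStats(m.astype(np.uint8))
for i in range(1,k):
    if a[i,4]>60:
        v,u=np.nonzero(l==i); P=ray(s,np.c_[u,v],np.array([0,0,1.]),.108,st); print(c[i].round(),a[i],rect(P),"depth z",np.median(T[l==i][:,2]))
E
```

```text
2.7333 [ 0.38661828 -0.28308428  0.27107261] [-5.18871663e-05  9.76809368e-01  2.14110597e-01  3.27487810e-04] [-0.22 -0.12  0.74  1.81  0.08  1.43  0.94]
[150. 233.] [ 121  202   57   63 1935] (array([ 255.2, -402.8]), array([36.6, 68.3]), 37.2) depth z 0.1525580812439667
[314. 224.] [304 203  22  43 933] (array([ 401.2, -320.6]), array([21.3, 44.3]), 24.7) depth z 0.10790077835335354
```

View pics/w2.png

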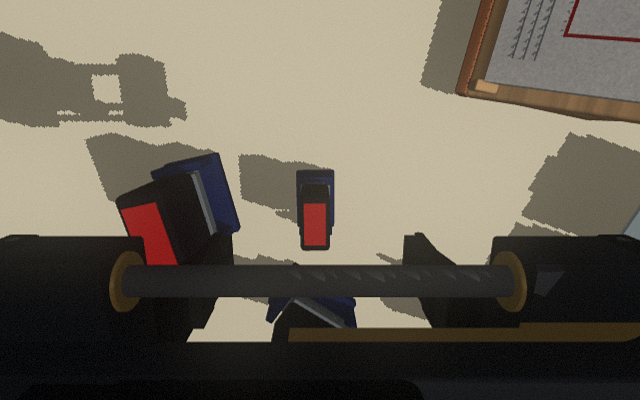

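The wrist view shows the stamp's inlay at (314,224), which puts it at about (401,-321) mm with yaw 24.7°. The bigger neighbour on the left has about 2 cm of clearance to the gripper body.

```bash
python3 - <<'E'
from h import *
D=down(24.7)
plan([([.401,-.3215,.22],D),([.401,-.3215,.07],D)])
E
```

```text
[-0.32, 4.09, 5.11] [0.0, -0.0, 0.001] rows 1.6 0.0
[-0.01, -0.0, 15.0] [0.0, -0.0, 0.0] rows 3.6 0.0
```

Request:
{"op": "move_arm", "data": {
  "rows": [
    [[8.7,-0.32,4.09,5.11,0,0,0.0],[8.7,-0.32,4.09,5.11,0,0,0.0],[8.7,-0.32,4.09,5.11,0,0,0.0],[8.7,-0.32,4.09,8.1,0,0,0.0],[8.7,-0.32,4.09,11.1,0,0,0.0]]
  ]
}}

```text
t: 3.2
tcp_pos: [0.4019, -0.3227, 0.1609]
tcp_rot: [0.001, 0.977, 0.214, 0.001]
ft_force: [1.3, 0.2, -0.1]
grip_width: 0.0869
```

Request:
{"op": "move_arm", "data": {
  "rows": [
    [[8.7,0,0,0,0,0,0],[8.7,0,0,3,0,0,0],[8.7,0,0,6,0,0,0],[8.7,0,0,6,0,0,0],[8.7,0,0,6,0,0,0]]
  ]
}}

```text
t: 3.62
tcp_pos: [0.3997, -0.3221, 0.1005]
tcp_rot: [-0.001, 0.977, 0.214, -0.001]
ft_force: [-0.0, -1.0, 0.9]
grip_width: 0.0874
```

```bash
python3 - <<'E'
from h import *
plan([([.401,-.3215,.07],down(24.7))]); s=manip.snapshot("side"); cv2.imwrite("pics/s2.png",cv2.resize(s["color"][200:360,150:400],None,fx=3,fy=3))
E
```

```text
[0.15, 0.0, 3.05] [-0.001, 0.001, -0.001] rows 0.7 0.0
```

View pics/s2.png

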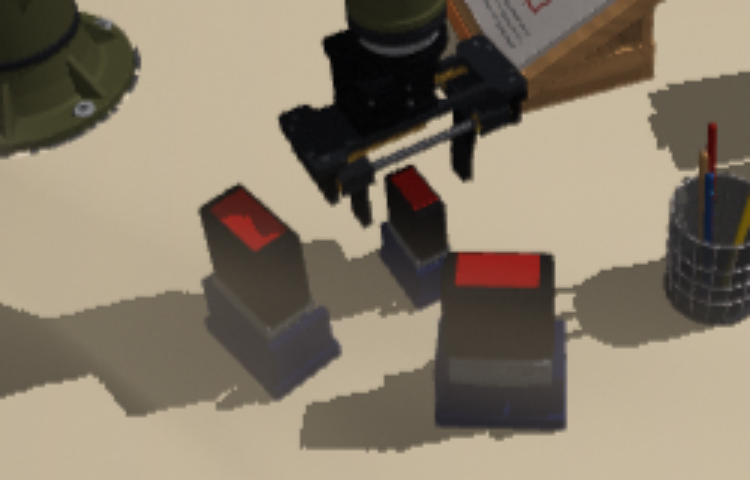

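The side view shows the fingers on either side of the stamp, with the neighbour clear. I'll go down the last 3 cm and close.

Request:
{"op": "move_arm", "data": {
  "rows": [
    [[8.7,0.1,0,2.0,0,0,0],[8.7,0.1,0,3.0,0,0,0],[8.7,0.1,0,3.0,0,0,0],[8.7,0.1,0,3.0,0,0,0],[8.7,0.1,0,3.0,0,0,0]]
  ]
}}

```text
t: 4.08
tcp_pos: [0.401, -0.3232, 0.0711]
tcp_rot: [0.0, 0.977, 0.213, 0.001]
ft_force: [0.6, -0.1, -0.0]
grip_width: 0.0871
```

Request:
{"op": "move_arm", "data": {
  "rows": [
    [[4.5,0,0,0,0,0,0],[4.0,0,0,0,0,0,0],[3.5,0,0,0,0,0,0],[2.5,0,0,0,0,0,0],[2.0,0,0,0,0,0,0]]
  ],
  "force": 30
}}

```text
t: 4.5
tcp_pos: [0.4003, -0.3227, 0.07]
tcp_rot: [0.0, 0.977, 0.213, 0.0]
ft_force: [0.5, -0.1, -0.1]
grip_width: 0.0613
```

Request:
{"op": "move_arm", "data": {
  "rows": [
    [[2.0,0,0,0,0,0,0],[2.0,0,0,0,0,0,0],[2.0,0,0,0,0,0,0],[2.0,0,0,0,0,0,0],[2.0,0,0,0,0,0,0]]
  ],
  "force": 30
}}

```text
t: 4.92
tcp_pos: [0.4004, -0.3226, 0.0698]
tcp_rot: [-0.0, 0.977, 0.213, 0.0]
ft_force: [2.4, -0.4, -4.4]
grip_width: 0.0301
```

```bash
python3 - <<'E'
from h import *
n=np.array([-.4866,-.115,.866]); F=np.array([.5603,-.003,.0971]); D=down(24.7); E=down(13.3); B=down(13.3,n)
plan([([.40,-.32,.24],D),([.44,-.20,.33],D),([.45,-.03,.33],E),(F+.19*n,B),(F+.11*n,B)])
E
```

```text
[0.08, -0.26, -17.02] [0.0, -0.0, -0.002] rows 4.1 0.0
[8.65, -9.23, -8.99] [0.0, -0.0, -0.0] rows 3.7 0.0
[8.01, -15.02, -0.0] [0.0, -0.0, 0.199] rows 4.1 1.6
[1.85, -0.09, 6.84] [-0.0, 0.523, -0.0] rows 1.7 4.2
[0.01, -0.0, 8.0] [0.0, 0.0, -0.0] rows 1.9 0.0
```

Request:
{"op": "move_arm", "data": {
  "rows": [
    [[2.0,0,0,-0.5,0,0,0],[2.0,0,0,-2,0,0,0],[2.0,0,0,-4,0,0,0],[2.0,0,0,-4,0,0,0],[2.0,0,0,-4,0,0,0]]
  ],
  "force": 45
}}

```text
t: 5.33
tcp_pos: [0.4008, -0.3229, 0.1104]
tcp_rot: [0.0, 0.977, 0.213, 0.001]
ft_force: [-0.9, 0.4, -3.7]
grip_width: 0.0298
```

Request:
{"op": "move_arm", "data": {
  "rows": [
    [[2.0,0,0,-3,0,0,0],[2.0,0,-0.2,-6,0,0,0],[2.0,0,-0.2,-9,0,0,0],[2.0,0,-0.2,-12,0,0,0],[2.0,0,-0.2,-13,0,0,0]]
  ]
}}

```text
t: 5.75
tcp_pos: [0.4006, -0.3218, 0.2427]
tcp_rot: [0.001, 0.977, 0.213, 0.002]
ft_force: [1.6, -0.3, -1.9]
grip_width: 0.0295
```

Request:
{"op": "move_arm", "data": {
  "rows": [
    [[2.0,1.5,-1.5,-1.5,0,0,0],[2.0,3.5,-3.7,-3.6,0,0,0],[2.0,5.5,-5.8,-5.7,0,0,0],[2.0,7.5,-8,-7.8,0,0,0],[2.0,8.65,-9.23,-9,0,0,0]]
  ]
}}

```text
t: 6.17
tcp_pos: [0.441, -0.1969, 0.33]
tcp_rot: [-0.001, 0.977, 0.215, 0.0]
ft_force: [0.8, -0.3, -3.4]
grip_width: 0.0299
```

Request:
{"op": "move_arm", "data": {
  "rows": [
    [[2.0,1.6,-3,0,0,0,0.04],[2.0,3.2,-6,0,0,0,0.08],[2.0,4.8,-9,0,0,0,0.12],[2.0,6.4,-12,0,0,0,0.16],[2.0,8.01,-15.02,0,0,0,0.199]]
  ]
}}

```text
t: 6.58
tcp_pos: [0.4493, -0.0293, 0.3277]
tcp_rot: [-0.0, 0.993, 0.114, -0.001]
ft_force: [0.3, 0.0, -1.9]
grip_width: 0.0299
```

Request:
{"op": "move_arm", "data": {
  "rows": [
    [[2.0,0.4,0,1.3,0,0.1,0],[2.0,0.8,0,2.7,0,0.21,0],[2.0,1.2,0,4.1,0,0.32,0],[2.0,1.5,0,5.5,0,0.42,0],[2.0,1.85,-0.09,6.84,0,0.523,0]]
  ]
}}

```text
t: 7.0
tcp_pos: [0.4696, -0.0221, 0.2822]
tcp_rot: [-0.026, 0.982, 0.121, 0.143]
ft_force: [-0.7, -0.1, -2.8]
grip_width: 0.0301
```

Request:
{"op": "move_arm", "data": {
  "rows": [
    [[2.0,0,0,0,0,0,0],[2.0,0,0,0,0,0,0],[2.0,0,0,0,0,0,0]]
  ]
}}

```text
t: 7.25
tcp_pos: [0.4695, -0.0235, 0.2831]
tcp_rot: [-0.026, 0.982, 0.119, 0.142]
ft_force: [-0.0, 0.4, -2.4]
grip_width: 0.0295
```

```bash
python3 - <<'E'
from h import *
st=manip.sense(); print(st["tcp_pos"],st["joint_positions"].round(2),st["ft_force"])
n=np.array([-.4866,-.115,.866]); F=np.array([.5603,-.003,.0971]); B=down(13.3,n)
plan([(F+.19*n,B),(F+.11*n,B)])
s=manip.snapshot("side"); cv2.imwrite("pics/s3.png",cv2.resize(s["color"][80:280,180:430],None,fx=3,fy=3))
E
```

```text
[ 0.46950768 -0.02345163  0.28306084] [ 0.14 -0.3  -0.05  1.98 -0.14  1.19  0.37] [-0.0468736   0.43587804 -2.39617155]
[-0.8, 0.13, 2.0] [-0.021, 0.235, 0.004] rows 0.5 1.9
[0.0, 0.0, 8.0] [-0.0, -0.0, 0.0] rows 1.9 0.0
```

View pics/s3.png

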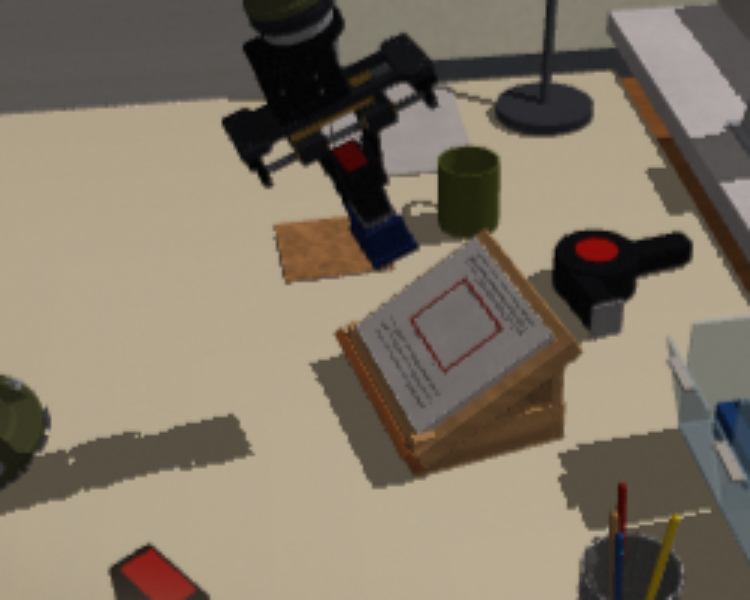

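The stamp is held square. Joint 2 sits at its -0.30 limit, so the tilt fell short at this distance from the board. I'll move nearer, where there is more reach.

```bash
python3 - <<'E'
from h import *
n=np.array([-.4866,-.115,.866]); F=np.array([.5603,-.003,.0971]); B=down(13.3,n)
plan([(F+.13*n,B)])
E
```

```text
[0.5, 0.35, 7.87] [-0.022, 0.233, 0.006] rows 1.9 1.9
```

Request:
{"op": "move_arm", "data": {
  "rows": [
    [[2.0,0.2,0.1,2.5,0,0,0],[2.0,0.3,0.2,4.5,0,0.05,0],[2.0,0.4,0.3,6.5,-0.01,0.12,0],[2.0,0.5,0.35,7.87,-0.022,0.18,0.006],[2.0,0.5,0.35,7.87,-0.022,0.233,0.006]]
  ]
}}

```text
t: 7.72
tcp_pos: [0.5123, -0.0174, 0.2]
tcp_rot: [-0.034, 0.961, 0.116, 0.25]
ft_force: [-1.1, 1.0, -2.7]
grip_width: 0.0295
```

Request:
{"op": "move_arm", "data": {
  "rows": [
    [[2.0,0,0,0,0,0,0],[2.0,0,0,0,0,0,0],[2.0,0,0,0,0,0,0]]
  ]
}}

```text
t: 7.97
tcp_pos: [0.5144, -0.02, 0.2043]
tcp_rot: [-0.032, 0.961, 0.114, 0.252]
ft_force: [-0.4, -0.4, -2.4]
grip_width: 0.0296
```

```bash
python3 - <<'E'
from h import *
st=manip.sense(); print(st["joint_positions"].round(3))
n=np.array([-.4866,-.115,.866]); F=np.array([.5603,-.003,.0971]); B=down(13.3,n)
plan([(F+.13*n,B)]);plan([(F+.10*n,B)])
E
```

```text
[ 0.369 -0.301 -0.216  2.206 -0.364  0.779  0.584]
[-1.17, -0.61, -1.27] [-0.007, 0.01, 0.002] rows 0.4 0.1
[-1.14, -0.59, 1.73] [-0.007, 0.01, 0.002] rows 0.5 0.1
```

Request:
{"op": "move_arm", "data": {
  "rows": [
    [[2.0,-0.4,-0.2,1.0,0,0,0],[2.0,-0.8,-0.5,1.7,0,0.01,0],[2.0,-1.14,-0.59,1.7,0,0.01,0],[2.0,-1.14,-0.59,1.7,0,0.01,0],[2.0,-1.14,-0.59,1.7,0,0.01,0]]
  ]
}}

```text
t: 8.38
tcp_pos: [0.5113, -0.015, 0.1836]
tcp_rot: [-0.033, 0.959, 0.113, 0.257]
ft_force: [0.5, 0.1, -2.0]
grip_width: 0.03
```

```bash
python3 - <<'E'
from h import *
st=manip.sense(); print(st["joint_positions"].round(3),st["joint_velocities"].round(2))
n=np.array([-.4866,-.115,.866]); F=np.array([.5603,-.003,.0971]); B=down(13.3,n)
plan([(F+.10*n,B)]);plan([(F+.085*n,B)])
E
```

```text
[ 0.351 -0.297 -0.214  2.251 -0.379  0.72   0.594] [ 0.02 -0.   -0.01 -0.01 -0.   -0.01  0.  ]
[0.04, -0.04, 0.02] [-0.006, -0.0, 0.001] rows 0.0 0.0
[0.04, -0.03, 1.52] [-0.006, -0.0, 0.001] rows 0.4 0.0
```

On target 30 mm above the pad. Now I'll feel downward.

Request:
{"op": "move_arm", "data": {
  "rows": [
    [[2.0,0,0,0.8,-0.006,0,0],[2.0,0,0,1.6,-0.006,0,0],[2.0,0,0,2.0,-0.006,0,0],[2.0,0,0,2.0,-0.006,0,0],[2.0,0,0,2.0,-0.006,0,0]]
  ]
}}

```text
t: 8.8
tcp_pos: [0.5202, -0.0133, 0.1644]
tcp_rot: [-0.03, 0.96, 0.112, 0.256]
ft_force: [-0.4, 0.5, -2.5]
grip_width: 0.0297
```

```bash
python3 - <<'E'
from h import *
st=manip.sense(); print(st["joint_positions"].round(3))
n=np.array([-.4866,-.115,.866]); F=np.array([.5603,-.003,.0971]); B=down(13.3,n)
print("F.n",st["ft_force"]@n); plan([(F+.07*n,B)])
s=manip.snapshot("top"); cv2.imwrite("pics/t4.png",cv2.resize(s["color"][140:240,250:370],None,fx=5,fy=5))
st=manip.sense(); s=manip.snapshot("wrist"); cv2.imwrite("pics/w4.png",s["color"])
E
```

```text
[ 0.352 -0.254 -0.234  2.26  -0.373  0.665  0.583]
F.n -2.033186403072814
[0.22, -0.08, 0.9] [-0.0, 0.002, -0.001] rows 0.2 0.0
```

View pics/w4.png

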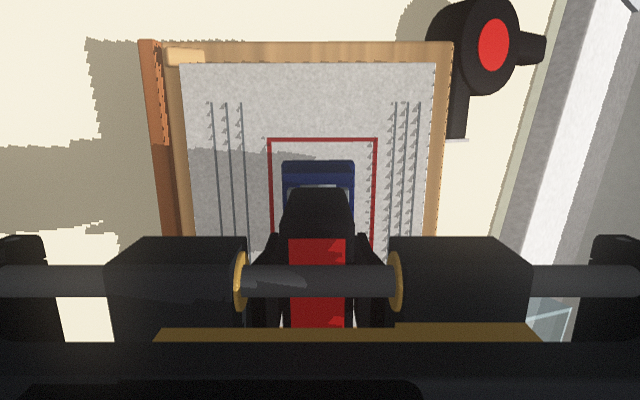

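The wrist view shows the stamp foot at columns 283-355, inside the box at 269-377 and square to it. It needs about 2 mm upslope. I'll feel for the pad in small steps.

Request:
{"op": "move_arm", "data": {
  "rows": [
    [[2.0,0.2,-0.05,0.3,0,0,0],[2.0,0.2,-0.05,0.5,0,0,0],[2.0,0.2,-0.05,0.5,0,0,0]]
  ]
}}

```text
t: 9.15
tcp_pos: [0.5245, -0.0117, 0.1615]
tcp_rot: [-0.03, 0.96, 0.112, 0.257]
ft_force: [0.2, -0.3, -3.0]
grip_width: 0.0296
```

Request:
{"op": "move_arm", "data": {
  "rows": [
    [[2.0,0,0,0.15,0,0,0],[2.0,0,0,0.3,0,0,0],[2.0,0,0,0.3,0,0,0],[2.0,0,0,0.3,0,0,0]]
  ]
}}

```text
t: 9.48
tcp_pos: [0.5257, -0.0115, 0.159]
tcp_rot: [-0.03, 0.96, 0.112, 0.257]
ft_force: [-0.6, -0.4, -2.4]
grip_width: 0.0301
```

```bash
cat > f.py <<'E'
from h import *
st=manip.sense()
n=np.array([-.4866,-.115,.866]); F=np.array([.5603,-.003,.0971]); B=down(13.3,n)
print("F.n",st["ft_force"]@n,st["ft_torque"],"height",(st["tcp_pos"]-F)@n); plan([(F+.07*n,B)])
E
python3 f.py
```

```text
F.n -1.7457873959924108 [-0.28345053  0.94518607  0.04519745] height 0.07138999486239099
[-0.01, -0.03, 0.14] [-0.0, 0.001, -0.001] rows 0.0 0.0
```

Request:
{"op": "move_arm", "data": {
  "rows": [
    [[2.0,0,0,0.15,0,0,0],[2.0,0,0,0.15,0,0,0],[2.0,0,0,0.15,0,0,0]]
  ]
}}

```text
t: 9.73
tcp_pos: [0.5267, -0.0114, 0.1582]
tcp_rot: [-0.03, 0.96, 0.112, 0.257]
ft_force: [-2.2, -1.0, -0.4]
grip_width: 0.03
```

Request:
{"op": "move_arm", "data": {
  "rows": [
    [[2.0,0,0,0.15,0,0,0],[2.0,0,0,0.15,0,0,0],[2.0,0,0,0.15,0,0,0]]
  ]
}}

```text
t: 9.98
tcp_pos: [0.5275, -0.0112, 0.1568]
tcp_rot: [-0.03, 0.96, 0.112, 0.257]
ft_force: [-2.4, -0.4, 2.5]
grip_width: 0.0297
```

```bash
python3 f.py
```

```text
F.n 3.403703127791882 [-0.28052883  1.16894899  0.03367071] height 0.0686454546351454
[-0.06, -0.05, -0.14] [0.0, 0.0, -0.0] rows 0.0 0.0
```

Contact came at about 70 mm, as expected. Pressing now.

Request:
{"op": "move_arm", "data": {
  "rows": [
    [[2.0,-0.05,0,0.2,0,0,0],[2.0,-0.05,0,0.4,0,0,0],[2.0,-0.05,0,0.6,0,0,0],[2.0,-0.05,0,0.6,0,0,0]]
  ]
}}

```text
t: 10.32
tcp_pos: [0.5304, -0.0105, 0.1514]
tcp_rot: [-0.03, 0.959, 0.112, 0.257]
ft_force: [-3.3, -0.6, 5.3]
grip_width: 0.0295
```

Request:
{"op": "move_arm", "data": {
  "rows": [
    [[2.0,0,0,0.2,0,0,0],[2.0,0,0,0.4,0,0,0],[2.0,0,0,0.5,0,0,0],[2.0,0,0,0.5,0,0,0]]
  ]
}}

```text
t: 10.65
tcp_pos: [0.5328, -0.01, 0.1473]
tcp_rot: [-0.03, 0.959, 0.112, 0.257]
ft_force: [-4.9, -1.1, 6.9]
grip_width: 0.0298
```

```bash
python3 f.py
```

```text
F.n 8.44649115499758 [-0.12423523  0.89085548  0.08428494] height 0.057629369078149056
[-0.05, -0.05, -1.24] [0.0, -0.0, -0.001] rows 0.3 0.0
```

Request:
{"op": "move_arm", "data": {
  "rows": [
    [[2.0,0,0,0.1,0,0,0],[2.0,0,0,0.2,0,0,0],[2.0,0,0,0.2,0,0,0]]
  ]
}}

```text
t: 10.9
tcp_pos: [0.5338, -0.0098, 0.146]
tcp_rot: [-0.03, 0.959, 0.112, 0.257]
ft_force: [-6.2, -0.7, 9.4]
grip_width: 0.0299
```

```bash
python3 f.py
```

```text
F.n 11.24518015759139 [-0.1828353   1.19990743  0.09618033] height 0.05605953554518148
[-0.07, -0.05, -1.39] [0.0, -0.0, -0.0] rows 0.3 0.0
```

Request:
{"op": "move_arm", "data": {
  "rows": [
    [[2.0,0,0,0.1,0,0,0],[2.0,0,0,0.2,0,0,0],[2.0,0,0,0.2,0,0,0]]
  ]
}}

```text
t: 11.15
tcp_pos: [0.5342, -0.0098, 0.1458]
tcp_rot: [-0.03, 0.959, 0.112, 0.257]
ft_force: [-25.0, -2.1, 26.5]
grip_width: 0.0297
```

```bash
python3 f.py
```

```text
F.n 35.36226317233199 [0.00682783 2.56948505 0.55106465] height 0.05568394366714603
[-0.11, -0.06, -1.43] [0.0, 0.0, 0.0] rows 0.3 0.0
```

Bottomed at 35 N. Holding about 0.7 s, with a side picture as a check.

Request:
{"op": "move_arm", "data": {
  "rows": [
    [[2.0,0,0,0,0,0,0],[2.0,0,0,0,0,0,0],[2.0,0,0,0,0,0,0],[2.0,0,0,0,0,0,0],[2.0,0,0,0,0,0,0]]
  ]
}}

```text
t: 11.57
tcp_pos: [0.5342, -0.0098, 0.1458]
tcp_rot: [-0.03, 0.959, 0.112, 0.257]
ft_force: [-22.7, -2.0, 26.4]
grip_width: 0.0296
```

Request:
{"op": "move_arm", "data": {
  "rows": [
    [[2.0,0,0,0,0,0,0],[2.0,0,0,0,0,0,0],[2.0,0,0,0,0,0,0]]
  ]
}}

```text
t: 11.82
tcp_pos: [0.5342, -0.0098, 0.1458]
tcp_rot: [-0.03, 0.959, 0.112, 0.257]
ft_force: [-23.6, -2.5, 27.1]
grip_width: 0.0296
```

```bash
python3 f.py; python3 - <<'E'
from h import *
s=manip.snapshot("side"); t=manip.snapshot("wrist")["color"]
a=cv2.resize(s["color"][130:240,280:390],(500,500)); b=t[60:300,200:440]; cv2.imwrite("pics/s5.png",np.hstack([a,cv2.resize(b,(300,300))] if 0 else [a[:,:],cv2.copyMakeBorder(cv2.resize(b,(300,300)),0,200,0,0,0)]))
E
```

```text
F.n 35.219407408110754 [1.89166381e-03 2.51242578e+00 5.69668628e-01] height 0.05568211290869694
[-0.1, -0.06, -1.43] [0.0, -0.0, 0.001] rows 0.3 0.0
```

View pics/s5.png

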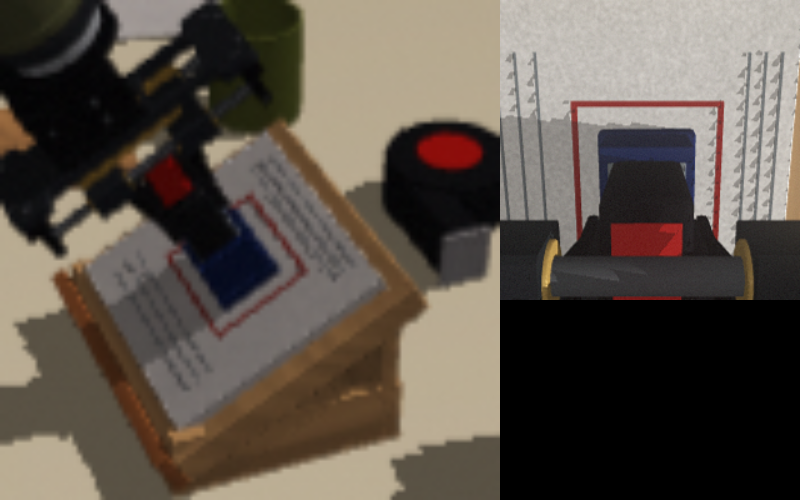

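The foot sits centred and square in the red box with the handle fully down. Now I'll lift off and plan the way to the mat.

Request:
{"op": "move_arm", "data": {
  "rows": [
    [[2.0,0,0,-0.6,0,0,0],[2.0,0,0,-1.2,0,0,0],[2.0,0,0,-1.8,0,0,0],[2.0,0,0,-3,0,0,0],[2.0,0,0,-4,0,0,0]]
  ]
}}

```text
t: 12.33
tcp_pos: [0.5132, -0.0139, 0.1766]
tcp_rot: [-0.03, 0.96, 0.112, 0.255]
ft_force: [0.5, 0.1, -3.0]
grip_width: 0.0299
```

```bash
python3 f.py; python3 - <<'E'
from h import *
n=np.array([-.4866,-.115,.866]); B=down(13.3,n)
plan([([.52,-.01,.28],B),([.48,0.01,.33],down(13.3)),([.49,.17,.33],down(23)),([.445,.322,.26],down(36)),([.445,.322,.12],down(36))])
E
```

```text
F.n -2.834712596152878 [-0.30636873  0.86223117 -0.057346  ] height 0.09297385245367813
[0.22, 0.03, 2.3] [-0.001, 0.004, -0.001] rows 0.6 0.0
[5.79, -0.23, -8.61] [-0.001, 0.004, -0.001] rows 2.5 0.0
[-0.48, -2.87, -6.04] [-0.0, -0.524, 0.0] rows 1.6 4.2
[4.66, -15.34, -0.0] [-0.0, 0.0, -0.169] rows 3.8 1.4
[1.8, -15.75, 7.0] [-0.0, 0.0, -0.227] rows 4.2 1.8
[0.01, 0.0, 14.0] [-0.0, 0.0, 0.0] rows 3.4 0.0
```

Request:
{"op": "move_arm", "data": {
  "rows": [
    [[2.0,1.5,0,-2.1,0,-0.03,0],[2.0,3,-0.1,-4.3,0,-0.08,0],[2.0,4.5,-0.2,-6.4,0,-0.15,0],[2.0,5.8,-0.2,-8.6,0,-0.23,0],[2.0,5.8,-0.2,-8.6,0,-0.3,0]]
  ]
}}

```text
t: 12.75
tcp_pos: [0.5241, -0.0106, 0.2872]
tcp_rot: [-0.011, 0.987, 0.115, 0.113]
ft_force: [1.4, 0.5, -1.8]
grip_width: 0.0294
```

```bash
python3 - <<'E'
from h import *
st=manip.sense(); print(st["joint_positions"].round(2),st["tcp_pos"])
plan([([.49,0.01,.33],down(13.3)),([.49,.17,.33],down(23)),([.445,.322,.26],down(36)),([.445,.322,.12],down(36))])
E
```

```text
[ 0.39 -0.14 -0.34  1.83 -0.11  1.22  0.3 ] [ 0.52407549 -0.01055514  0.28716819]
[-1.8, -2.77, -4.82] [0.003, -0.228, -0.001] rows 1.4 1.8
[3.68, -15.57, -0.01] [0.0, 0.0, -0.169] rows 3.8 1.4
[1.79, -15.75, 6.99] [0.0, 0.0, -0.227] rows 4.2 1.8
[0.01, -0.0, 14.0] [0.0, 0.0, -0.0] rows 3.4 0.0
```

Request:
{"op": "move_arm", "data": {
  "rows": [
    [[2.0,-0.6,-0.9,-1.6,0,-0.08,0],[2.0,-1.2,-1.8,-3.2,0,-0.16,0],[2.0,-1.8,-2.77,-4.82,0.003,-0.228,0],[2.0,-1.8,-2.77,-4.82,0.003,-0.228,0]]
  ]
}}

```text
t: 13.08
tcp_pos: [0.4888, 0.0129, 0.3256]
tcp_rot: [-0.002, 0.993, 0.118, -0.003]
ft_force: [1.1, 0.8, -1.6]
grip_width: 0.0293
```

Request:
{"op": "move_arm", "data": {
  "rows": [
    [[2.0,0.7,-3.1,0,0,0,-0.034],[2.0,1.5,-6.2,0,0,0,-0.068],[2.0,2.2,-9.3,0,0,0,-0.1],[2.0,2.9,-12.5,0,0,0,-0.135],[2.0,3.68,-15.57,0,0,0,-0.169]]
  ]
}}

```text
t: 13.5
tcp_pos: [0.4872, 0.1709, 0.323]
tcp_rot: [-0.002, 0.98, 0.2, -0.002]
ft_force: [0.8, -0.5, -2.3]
grip_width: 0.03
```

Request:
{"op": "move_arm", "data": {
  "rows": [
    [[2.0,0.4,-3.1,1.4,0,0,-0.045],[2.0,0.7,-6.3,2.8,0,0,-0.09],[2.0,1.1,-9.5,4.2,0,0,-0.135],[2.0,1.4,-12.6,5.6,0,0,-0.18],[2.0,1.79,-15.75,7,0,0,-0.227]]
  ]
}}

```text
t: 13.92
tcp_pos: [0.4415, 0.3225, 0.2529]
tcp_rot: [-0.002, 0.951, 0.31, -0.002]
ft_force: [1.0, -0.3, -4.0]
grip_width: 0.0296
```

Request:
{"op": "move_arm", "data": {
  "rows": [
    [[2.0,0,0,2,0,0,0],[2.0,0,0,5,0,0,0],[2.0,0,0,8,0,0,0],[2.0,0,0,10,0,0,0],[2.0,0,0,10,0,0,0]]
  ]
}}

```text
t: 14.33
tcp_pos: [0.4385, 0.319, 0.1489]
tcp_rot: [-0.001, 0.951, 0.309, -0.007]
ft_force: [-1.1, -0.5, -2.9]
grip_width: 0.0296
```

Request:
{"op": "move_arm", "data": {
  "rows": [
    [[2.0,0,0,0,0,0,0],[2.0,0,0,0,0,0,0]]
  ]
}}

```text
t: 14.5
tcp_pos: [0.4423, 0.3225, 0.1561]
tcp_rot: [-0.002, 0.951, 0.309, -0.002]
ft_force: [0.3, -0.3, -2.0]
grip_width: 0.0292
```

```bash
python3 - <<'E'
from h import *
st=manip.sense(); print(st["joint_positions"].round(2),st["tcp_pos"],st["ft_force"])
plan([([.445,.322,.09],down(36))])
s=manip.snapshot("wrist"); cv2.imwrite("pics/w6.png",s["color"])
E
```

```text
[-0.03  0.21 -0.72  1.77  0.14  1.21 -0.16] [0.4422707  0.32245212 0.15607399] [ 0.28872473 -0.31132631 -1.97227287]
[0.2, 0.23, 6.61] [-0.005, 0.002, -0.001] rows 1.6 0.0
```

View pics/w6.png

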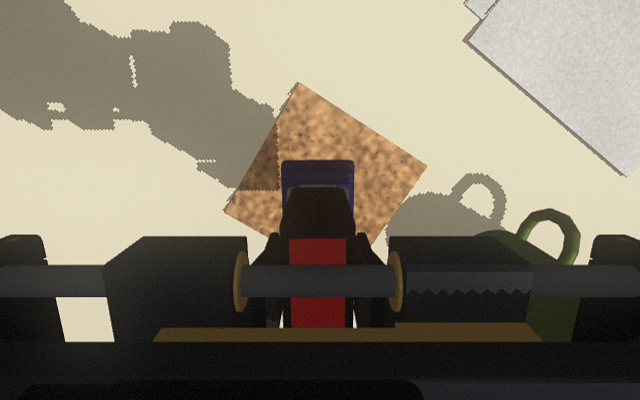

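The mat's corners are at (297,82), (427,165) and (225,210), and the stamp hangs over it. I'll check the centre and lower.

```bash
python3 - <<'E'
from h import *
st=manip.sense(); s=manip.snapshot("wrist"); print(ray(s,[(297,82),(427,165),(225,210),(326,188)],np.array([0,0,1.]),.004,st).round(3))
E
```

```text
[[0.373 0.389 0.004]
 [0.512 0.4   0.004]
 [0.384 0.254 0.004]
 [0.449 0.328 0.004]]
```

Request:
{"op": "move_arm", "data": {
  "rows": [
    [[2.0,0.1,0.1,2.5,-0.005,0.002,0],[2.0,0.2,0.2,5,-0.005,0.002,0],[2.0,0.2,0.2,6.6,-0.005,0.002,0],[2.0,0.2,0.2,6.6,-0.005,0.002,0],[2.0,0.2,0.2,6.6,-0.005,0.002,0]]
  ]
}}

```text
t: 15.02
tcp_pos: [0.4443, 0.3222, 0.0899]
tcp_rot: [0.0, 0.951, 0.309, -0.001]
ft_force: [-0.5, 1.0, -1.9]
grip_width: 0.0295
```

```bash
python3 - <<'E'
from h import *
st=manip.sense(); print(st["tcp_pos"],st["ft_force"])
plan([([.445,.322,.078],down(36))])
E
```

```text
[0.44429694 0.3221647  0.08993792] [-0.51505445  0.95993999 -1.94824308]
[0.05, 0.05, 1.19] [-0.0, 0.001, -0.0] rows 0.3 0.0
```

Request:
{"op": "move_arm", "data": {
  "rows": [
    [[2.0,0.2,0,0.6,0,0,0],[2.0,0.3,0,1.2,0,0,0],[2.0,0.3,0,1.3,0,0,0],[2.0,0.3,0,1.3,0,0,0]]
  ]
}}

```text
t: 15.35
tcp_pos: [0.4465, 0.3238, 0.0763]
tcp_rot: [0.0, 0.951, 0.309, -0.001]
ft_force: [0.1, -0.2, -3.1]
grip_width: 0.0294
```

Request:
{"op": "move_arm", "data": {
  "rows": [
    [[2.0,0,0,0.15,0,0,0],[2.0,0,0,0.15,0,0,0],[2.0,0,0,0.15,0,0,0]]
  ]
}}

```text
t: 15.6
tcp_pos: [0.4465, 0.3238, 0.0749]
tcp_rot: [0.0, 0.951, 0.309, -0.001]
ft_force: [0.3, 0.7, -2.3]
grip_width: 0.0293
```

Request:
{"op": "move_arm", "data": {
  "rows": [
    [[2.0,0,0,0.15,0,0,0],[2.0,0,0,0.15,0,0,0],[2.0,0,0,0.15,0,0,0]]
  ]
}}

```text
t: 15.85
tcp_pos: [0.4467, 0.324, 0.0735]
tcp_rot: [0.0, 0.951, 0.309, -0.0]
ft_force: [-1.0, 0.5, -1.3]
grip_width: 0.0296
```

One more small step, until contact is clear.

Request:
{"op": "move_arm", "data": {
  "rows": [
    [[2.0,0,0,0.15,0,0,0],[2.0,0,0,0.15,0,0,0],[2.0,0,0,0.15,0,0,0]]
  ]
}}

```text
t: 16.1
tcp_pos: [0.4467, 0.324, 0.0723]
tcp_rot: [0.0, 0.951, 0.309, -0.0]
ft_force: [-0.7, -0.1, 2.3]
grip_width: 0.0295
```

Contact shows as +2.3 N. Opening and retreating upwards.

Request:
{"op": "move_arm", "data": {
  "rows": [
    [[3.3,0,0,0,0,0,0],[3.8,0,0,0,0,0,0],[5,0,0,0,0,0,0],[7,0,0,0,0,0,0],[8.7,0,0,0,0,0,0]]
  ]
}}

```text
t: 16.52
tcp_pos: [0.4464, 0.3236, 0.0716]
tcp_rot: [0.0, 0.951, 0.309, -0.001]
ft_force: [-1.6, 0.1, 0.5]
grip_width: 0.0505
```

Request:
{"op": "move_arm", "data": {
  "rows": [
    [[8.7,0,0,0,0,0,0],[8.7,0,0,0,0,0,0],[8.7,0,0,0,0,0,0],[8.7,0,0,0,0,0,0]]
  ]
}}

```text
t: 16.85
tcp_pos: [0.4464, 0.3237, 0.0718]
tcp_rot: [0.0, 0.951, 0.309, -0.001]
ft_force: [-0.6, 0.3, -0.3]
grip_width: 0.0768
```

Request:
{"op": "move_arm", "data": {
  "rows": [
    [[8.7,0,0,-1,0,0,0],[8.7,0,0,-3,0,0,0],[8.7,0,0,-6,0,0,0],[8.7,0,0,-9,0,0,0],[8.7,0,0,-12,0,0,0]]
  ]
}}

```text
t: 17.27
tcp_pos: [0.4462, 0.3239, 0.1938]
tcp_rot: [0.0, 0.951, 0.309, -0.001]
ft_force: [0.8, 0.9, -1.2]
grip_width: 0.0867
```

Request:
{"op": "move_arm", "data": {
  "rows": [
    [[8.7,0,-3,-3,0,0,0],[8.7,0,-6,-6,0,0,0],[8.7,0,-6,-6,0,0,0],[8.7,0,-6,-6,0,0,0],[8.7,0,-6,-6,0,0,0]]
  ]
}}

```text
t: 17.68
tcp_pos: [0.4115, 0.3722, 0.2521]
tcp_rot: [0.001, 0.951, 0.309, -0.0]
ft_force: [0.4, -1.2, 0.4]
grip_width: 0.0867
```

```bash
python3 - <<'E'
from h import *
st=manip.sense(); s=manip.snapshot("wrist"); print(st["tcp_pos"],st["ft_force"])
h=cv2.cvtColor(s["color"],cv2.COLOR_BGR2HSV); T=cloud(s,st)
m=((h[...,0]<8)|(h[...,0]>172))&(h[...,1]>150)&(h[...,2]>90)
k,l,a,c=cv2.connectedComponentsWithStats(m.astype(np.uint8))
for i in range(1,k):
    if a[i,4]>60: v,u=np.nonzero(l==i); print(c[i],rect(ray(s,np.c_[u,v],np.array([0,0,1.]),.112,st)),np.median(T[l==i][:,2]))
w=manip.snapshot("side")["color"][100:240,230:430]
cv2.imwrite("pics/w7.png",np.hstack([cv2.resize(s["color"],(400,250)),cv2.resize(w,(357,250))]))
E
```

```text
[0.41148819 0.37221856 0.25208611] [ 0.36133023 -1.19927485  0.44581194]
[317.92677071 246.37334934] (array([443.9, 328.4]), array([21.6, 36.6]), 36.5) 0.11193383185153077
```

View pics/w7.png

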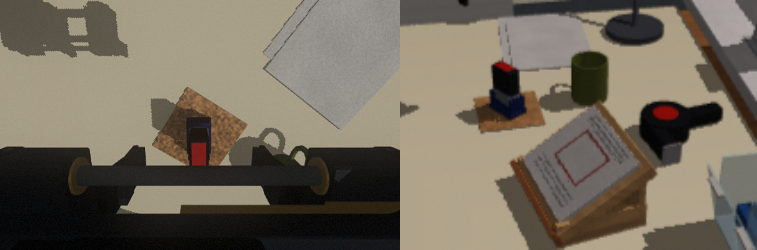

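The stamp stands upright on the mat, released. Its top is at 0.112 m, which means the handle is up. Handing in.

```bash
python3 -c "
from rig import manip
print(manip.close_job())"
```

```text
the job is handed in; nothing more can be done
None
```

I pressed the stamp down in the red box, and it now stands released on the cork mat. I handed the job in at about 18 s of the 61 s allowed; the hand-in gives no verdict.

- **Print:** I chose the small stamp by its 108 mm height and gripped it at a 30 mm opening. It touched the pad about where the cameras had put the surface. It bottomed about 14 mm further down at about 35 N, and I held it there about 0.9 s. The pictures at that point show the foot centred and square in the box.
- **Placing:** The stamp stands upright with its top at 0.112 m, so the handle is fully up on the 4 mm mat. It is about 6 mm or less from the mat's centre. The two centre estimates, top camera and wrist camera, differ by about 7 mm.
- **Bystanders:** I saw no contact with the mug, the tape gun or the pencil holder. The last picture shows the mug and tape gun in place; the pencil holder is outside it.
- **Disagreement:** The first tilted pose above the board was out of reach, with joint 2 at its −0.30 rad limit. I finished the tilt closer to the pad, and the pose was on target before contact.

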